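Load, shut and latch the instrument steriliser

ROBOT

A 6-joint arm with a two-finger parallel gripper is mounted at the origin on the work surface. World frame = base frame: x ahead of the robot, y to its left, z up, the work surface at z = 0. Lengths are in m, angles in rad, forces in N, time in s.
With the tool pointing down it reaches from about 0.3 to 0.875 m from the base axis. Payload 6.4 kg.
Tool frame: the origin (TCP) lies between the finger pads; the fingertips stand ctrl.tip_extent ahead of it and the grasp point (between the pads) is the TCP (ctrl.tip_extent is the distance from the TCP to the fingertips, in m); z points along the fingers, y is the line along which they close (so a half turn about z gives the same grasp; the last joint's range is limited). The gripper opens to 85 mm and grips with 20 to 120 N. Pads are 22 mm wide; open, the fingers measure 114 mm over their backs; the gripper's body (76 mm by 85 mm) begins 54 mm behind the grasp point. The pads swing forward as they close: fully open they stand 13 mm farther back than shut.
Start: joints at [-1.42, 0.181, 1.607, -0, 1.354, -0.206], TCP at [0.201, -0.539, 0.25] pointing down, gripper open.
Joint ranges: [-2.99, 2.99], [-0.89, 2.07], [0.3, 2.58], [-1.14, 4.28], [0, 2.63], [-3.12, 3.12]. Speed limits (rad/s): [2.57, 2.57, 3.01, 3.14, 3.14, 3.14].

INTERFACE

Orientations are given as a unit quaternion [w, x, y, z].
In Python, from bench import ctrl gives the robot as it stands.
- The arm moves only by the tool send_rows, never from a script. Its arguments are lists of equal length, an entry for each row: "dr": the turn, a rotation vector about the tool's x, y, z in units of 6 degrees (1.0 is 6 degrees), a list of three; "xyz": the shift along the tool's x, y, z in cm, a list of three; "jaw": the opening in per cent of the stroke, from 0 (shut) to 100 (fully open). In form: {"dr": [[wx, wy, wz], ...], "xyz": [[dx, dy, dz], ...], "jaw": [jaw, ...]}. A call has exactly 8 rows; each row is the pose to reach, as a shift and turn from the pose commanded when the call began, along the tool's axes at that moment; what a row does not reach only later rows make up. A row lasts 1/8 s, in which the tool goes at most 62.5 mm and 10.7 degrees, less where a joint would pass 70% of its speed; a pose out of reach is approached as far as the arm can. A call with a gripper value outside its range is refused whole. The fingers move at their own pace and stop on an object; the grip force is fixed at half the most. Time passes only in rows, so rows that repeat a pose let the fingers close, or fill a call up. It gives the time, the measured TCP pose, the force, the opening and the grip force at its end, in the units of the state.
- ctrl.get_obs(): the state, without advancing time (a new reading comes with each control period).
- ctrl.camera(name): name is "side" or "top"; returns the picture (400x640x3 uint8, red, green, blue); there is no depth.
- ctrl.calibration(name): a dict with "camera_matrix" (3x3 intrinsics, pixels), "D" ([k1, k2, p1, p2, k3] as OpenCV has them; the pictures are not rectified), "world_from_camera" (4x4, takes a point from camera to world coordinates). Camera axes: x right, y up, looking along -z (the intrinsics and any distortion apply to the point x, -y, -z); pixel columns grow to the right and rows downward; lengths in m; the calibration is good to about 2 mm. A picture is of the moment at which its call begins. calibration takes no time and is no camera call.
- ctrl.hand_in(): hands the job in; it is judged then, once.
The state is a dict: "time_s": time; "q": joint angles; "dq": joint speeds; "joint_efforts": joint torques, N m; "eef_pos": TCP position; "eef_rot": TCP orientation; "wrist_force": force on the tool from outside, world axes, zero at the start; "torque": the same for the moment, N m; "opening": opening from 0.0 (shut) to 1.0 (fully open); "grasp_force": force on a finger pad.
Only numpy, scipy, OpenCV 4.12 (cv2) and the standard library are available. Lean on these libraries where they do the work, as an engineer would, in place of code of your own. Each camera call takes 0.05 s, during which the arm holds its last target. There are 200 camera calls.

TASK

Lay the steel instrument cassette with the blue ends flat in the open bay of the sloping steriliser, then push the hatch fully shut, then turn the red wing latch clockwise a quarter turn until it drops into its locked position over the hatch, and let go. Leave the other things on the table where they are.

Things in the scene. Friction and masses are not known exactly. Their poses are not given: they have to be found in the camera images.
- cassette_center (a point): centre (half-way up) of the loose instrument cassette to load: perforated steel box with BLUE ends, 84 (x) x 40 (y) x 32 (z) mm, about 0.2 kg, lying flat on the table; its x axis runs along its length
- unit: the white steriliser, fixed, a wedge 240 (y) x 213 (x) mm, 65 mm high in front (-x side) rising at 25 degrees to 164 mm at the rear; origin at the centre of its underside, x from its front to its rear, z up
- bay: the steriliser's bay, an open well 115 (x) x 150 (y) x 40 mm deep in its sloping deck. Origin: centre of the bay's steel floor; x points up the slope (to the rear), y to the left, z square out of the slope (25 degrees from vertical, towards the steriliser's front). The deck is the plane z = 40 mm of this frame
- hatch_hinge (a point): middle of the hatch's hinge line, at (69.5, 0, 40) mm in the bay's frame; the line runs along the bay's y
- hatch (a joint): angle of the hatch (rad): 0 shut (on the deck), grows as it opens, at most 2.1; starts standing open. The hinge (about 0.3 N m of friction) holds it where it is left; some 3 N near the free edge moves it
- hatch_edge (a point): middle of the hatch's free edge on its outer (upper when shut) face, 140 mm from the hinge. Hatch: grey-framed green window, 140 (hinge to free edge) x 170 (across) x 10 mm thick, 0.25 kg, its underside passing through the hinge line; a steel pull bar 60 mm long across it stands 18 mm off its outer face, 20 mm from the hinge
- latch (a joint): turn of the latch (rad), 0 to 1.66 (stop), grows clockwise seen looking down on the slope. At 0 its tongue points along the bay's +y, at 1.57 up the slope (bay +x), over the hatch's free edge. Starts near 0; drag about 0.1 N m; stays where it is left. From 1.47 on the sprung handle can drop into its notch; then it cannot turn back
- latch_drop (a joint): how far the sprung latch handle has dropped (m): 0 to 0.001 raised, 0.004 in the locked notch. A 5 to 7 N spring pulls it down; a firm grip on the wing holds it up, so it drops when the wing is released (or is pressed down) at the quarter turn
- latch_grip (a point): grip point of the latch: on its axis (through (-100.5, 0) mm of the bay's frame, along its z), 43 mm above the deck when raised; point y points along the tongue, z out of the slope. Red wing 12 mm thick, 54 long (along the tongue), 16 to 56 mm above the deck; below it a disc 46 mm across and the tongue, 14 mm wide, reaching 48 mm from the axis, tops 15 and 21 mm up
- cassette_b: another loose cassette of the same size, with YELLOW ends: stays. Origin at the centre of its underside
- jar: low amber jar with a white cap, 56 mm across, 58 mm tall: stays. Origin at the centre of its underside
- soap: green bottle, 60 mm across, 170 mm tall: stays. Origin at the centre of its underside
- cup: clear plastic cup, 70 mm across, 85 mm tall: stays. Origin at the centre of its underside
- dish: steel bowl, 96 mm across, 35 mm tall: stays. Origin at the centre of its underside
Not all that is in view belongs to the job. Leave any green look-alike of the part that bears cassette_center alone.

How it is judged:
On the way, in this order (a step that is already met when the one before it is completed fails the run):
1. the blue-ended cassette lies flat on the bay's floor, let go, with the hatch still open (x of cassette_center in the frame of bay between -0.04 and 0.04 m and y of cassette_center in the frame of bay between -0.058 and 0.058 m and z of cassette_center in the frame of bay between 0.01 and 0.022 m and angle between the z axis of cassette_center and the z axis of bay, either way round below 0.12 rad and value of joint hatch above 0.8 rad and contact force between the fingers and cassette below 0.2 N), for 0.2 s.
2. the hatch is fully shut over it, the latch not yet dropped (x of cassette_center in the frame of bay between -0.04 and 0.04 m and y of cassette_center in the frame of bay between -0.058 and 0.058 m and z of cassette_center in the frame of bay between 0.01 and 0.022 m and angle between the z axis of cassette_center and the z axis of bay, either way round below 0.12 rad and value of joint hatch below 0.03 rad and value of joint latch_drop below 0.0015 m), for 0.2 s.
3. the latch has been turned a quarter turn and has dropped into its notch (value of joint latch above 1.4 rad and value of joint latch_drop above 0.003 m), for 0.2 s.
At the end, for the whole second after the job is handed in: Blue-ended cassette at rest, flat (0.12 rad) on the bay's floor and inside the bay; hatch shut (below 0.03 rad); latch at its quarter turn (above 1.4 rad) and dropped over 3 mm into its notch; no other thing moved more than 30 mm at any time (all of step 3 and x of cassette_center in the frame of bay between -0.04 and 0.04 m and y of cassette_center in the frame of bay between -0.058 and 0.058 m and z of cassette_center in the frame of bay between 0.01 and 0.022 m and angle between the z axis of cassette_center and the z axis of bay, either way round below 0.12 rad and value of joint hatch below 0.03 rad and linear speed of cassette below 0.02 m/s); the robot touches nothing.
It fails at once if another thing on the table is moved more than 30 mm (distance of any of cassette_b, jar, soap, cup, dish from where it was at the start of the episode above 0.03 m).
It also fails if it takes over 64 s, if anything falls off the work surface, if the arm or the gripper's body presses on something with over 40 N, if the wrist force passes 120 N, or if a joint passes its speed limit or range.

## Working session

There is one attempt and no reset: what is moved stays moved. The work goes in short steps, Python scripts to look and compute and a tool call to move; the robot and the scene stay as the last step left them, time stands still between calls to the robot, and variables do not carry over. Pictures are saved under pics/ and viewed, at most 10 in all, crops included, and the job is handed in when it is done.

Besides the shell and the picture viewer there is one more tool, called after "Request:" by a JSON object that holds its "op" and its "data". send_rows: Moves the arm, as the interface text tells. Its arguments: {"type":"object","properties":{"dr":{"type":"array","items":{"type":"array","items":{"type":"number"}}},"xyz":{"type":"array","items":{"type":"array","items":{"type":"number"}}},"jaw":{"type":"array","items":{"type":"number"}}},"required":["dr","xyz","jaw"]}

```bash
ls; mkdir -p pics
python3 - <<'E'
from bench import ctrl
import cv2
for n in("side","top"):
    cv2.imwrite(f"pics/{n}0.png",ctrl.camera(n)[:,:,::-1])
    c=ctrl.calibration(n);print(n,c)
print(ctrl.get_obs(),ctrl.tip_extent)
E
```

```text
pics
side {'camera_matrix': array([[400.92816356,   0.        , 312.23731382],
       [  0.        , 400.92816356, 191.98162201],
       [  0.        ,   0.        ,   1.        ]]), 'D': array([0.02479501, 0.        , 0.        , 0.        , 0.        ]), 'world_from_camera': array([[-0.98647329,  0.10724459, -0.12397193,  0.41023594],
       [-0.16291116, -0.5575494 ,  0.81400161,  0.92023912],
       [ 0.01817679,  0.82318726,  0.56747893,  0.74158785],
       [ 0.        ,  0.        ,  0.        ,  1.        ]])}
top {'camera_matrix': array([[439.74047382,   0.        , 322.54618996],
       [  0.        , 439.74047382, 204.57320504],
       [  0.        ,   0.        ,   1.        ]]), 'D': array([-0.00943684,  0.        ,  0.        ,  0.        ,  0.        ]), 'world_from_camera': array([[-0.019083  ,  0.99657117, -0.08050929,  0.46479623],
       [-0.99968337, -0.0203394 , -0.01481436,  0.00297279],
       [-0.01640108,  0.08020109,  0.99664376,  1.22387806],
       [ 0.        ,  0.        ,  0.        ,  1.        ]])}
{'time_s': 0.1, 'q': array([-1.42029260e+00,  1.81466047e-01,  1.60788211e+00,  1.18888771e-05,
        1.35378482e+00, -2.06312944e-01]), 'dq': array([ 8.62312706e-04, -3.75365777e-04, -1.76463962e-03,  1.50466186e-05,
       -1.10775367e-04,  4.78229204e-04]), 'joint_efforts': array([ 7.31199907e-04, -4.45874333e+01, -3.52238059e+01, -2.51779575e-04,
        4.10960696e-03,  1.03582806e-05]), 'eef_pos': array([ 0.20078755, -0.53832438,  0.24948712]), 'eef_rot': array([-7.69699634e-04,  9.84127338e-01,  1.77462081e-01,  2.72900297e-05]), 'wrist_force': array([ 1.21827687,  0.04724732, -0.05412622]), 'torque': array([ 0.02844381,  0.00126518, -0.03512283]), 'grasp_force': 0.0, 'opening': 0.9971981319731564} 0.019
```

View pics/side0.png

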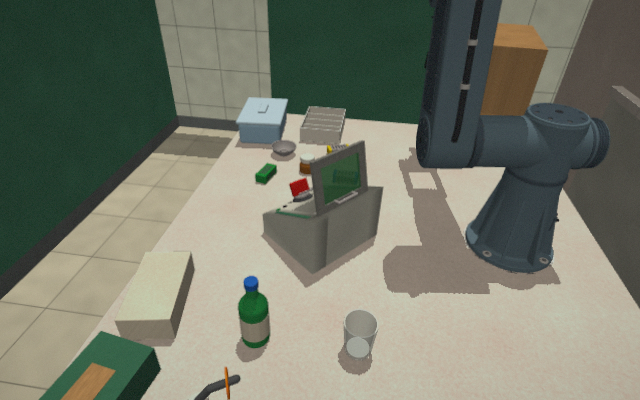

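View pics/top0.png

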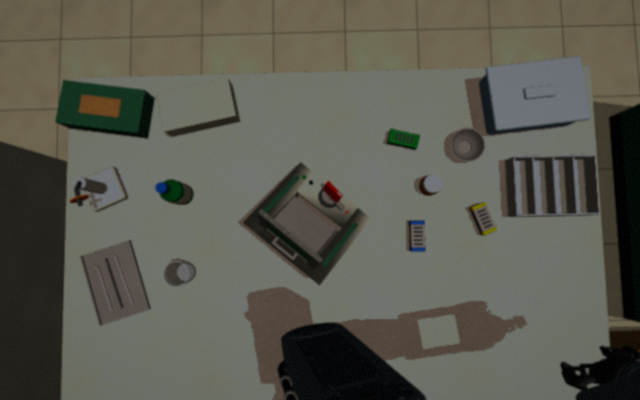

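Run:
```python
import cv2,numpy as np
t=cv2.imread("pics/top0.png")
t=cv2.convertScaleAbs(t,alpha=1.5)
a=cv2.resize(t[155:290,235:375],None,fx=4,fy=4,interpolation=cv2.INTER_CUBIC)  
b=cv2.resize(t[200:260,390:450],None,fx=4,fy=4,interpolation=cv2.INTER_CUBIC)
o=np.zeros((540,800,3),np.uint8);o[:540,:560]=a;o[:240,560:]=b
cv2.imwrite("pics/c1.png",o)
s=cv2.imread("pics/side0.png")
cv2.imwrite("pics/c2.png",cv2.resize(s[135:275,250:400],None,fx=4,fy=4,interpolation=cv2.INTER_CUBIC))
```

```text
(no output)
```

View pics/c1.png

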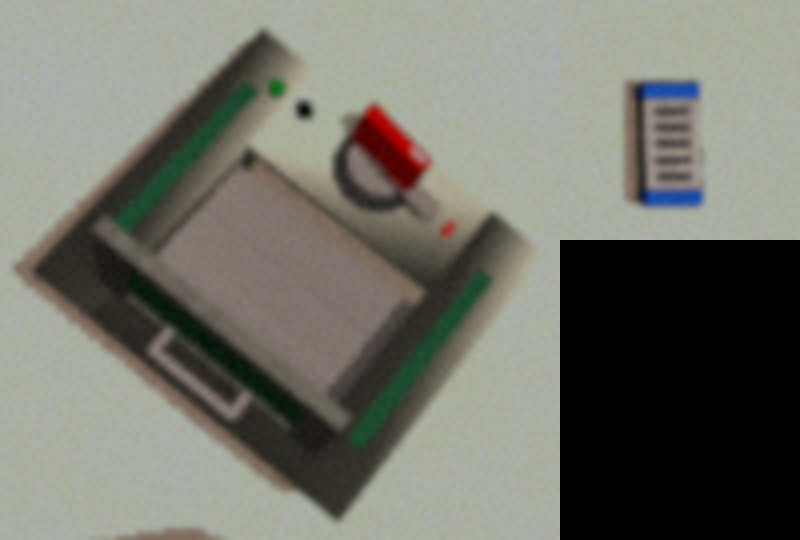

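View pics/c2.png

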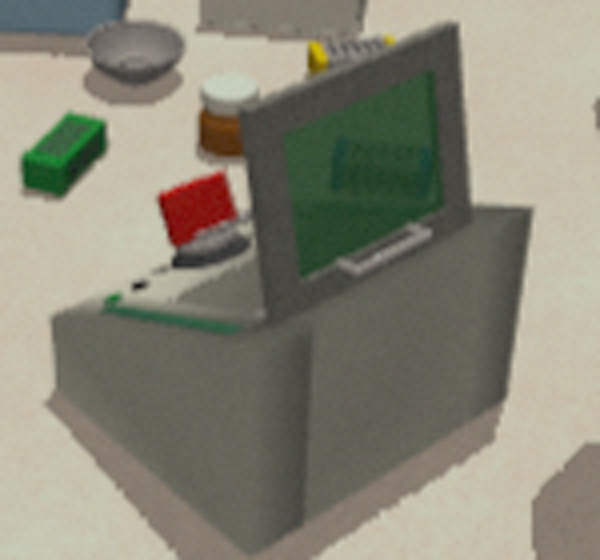

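The three cassette candidates in the top picture are blue ends at (417,236), yellow ends at (483,218) and all green at (403,139). The crop confirms the blue one. The steriliser's latch and front face up and to the right, the hatch stands open, and the tongue points lower right (bay +y).

```bash
cat > h.py <<'E'
import numpy as np,cv2
from scipy.spatial.transform import Rotation as R
from scipy.optimize import least_squares
from bench import ctrl
C={n:ctrl.calibration(n) for n in("side","top")}
def proj(n,P):
    c=C[n];T=np.linalg.inv(c["world_from_camera"]);p=np.atleast_2d(P)@T[:3,:3].T+T[:3,3]
    p=p*[1,-1,-1]
    return cv2.projectPoints(p.reshape(-1,1,3),np.zeros(3),np.zeros(3),c["camera_matrix"],c["D"])[0].reshape(-1,2)
def ray_z(n,uv,z):
    c=C[n];q=cv2.undistortPoints(np.array(uv,float).reshape(-1,1,2),c["camera_matrix"],c["D"]).reshape(-1,2)
    d=np.c_[q[:,0],-q[:,1],-np.ones(len(q))]@c["world_from_camera"][:3,:3].T;o=c["world_from_camera"][:3,3]
    return o+d*((z-o[2])/d[:,2])[:,None]
A=np.radians(25)
def unitT(x,y,yaw):
    T=np.eye(4);T[:3,:3]=R.from_euler('z',yaw).as_matrix();T[:2,3]=x,y;return T
def bayT(x,y,yaw,s):
    T=unitT(x,y,yaw);B=np.eye(4);B[:3,:3]=R.from_euler('y',-A).as_matrix()
    B[:3,3]=np.array([0,0,.065+.1065*np.tan(A)])+B[:3,:3]@[s,0,-.04]
    return T@B
E
cat > fit.py <<'E'
from h import *
t=lambda u,v:((u+.5)/4-.5+235,(v+.5)/4-.5+155)
sd=lambda u,v:((u+.5)/4-.5+250,(v+.5)/4-.5+135)
U=[("top",(-.1065,-.12,.065),t(265,30)),("top",(-.1065,.12,.065),t(535,245)),("top",(.1065,.12,.164),t(340,518)),("top",(.1065,-.12,.164),t(38,268)),
("side",(-.1065,-.12,0),sd(50,402)),("side",(-.1065,-.12,.065),sd(52,320)),("side",(.1065,-.12,0),sd(250,555)),("side",(.1065,.12,0),sd(505,400)),("side",(.1065,.12,.164),sd(532,208))]
B=[("top",(-.0575,-.075,0),t(250,158)),("top",(-.0575,.075,0),t(425,293)),("top",(-.1065,-.027,.096),t(375,104)),("top",(-.1065,.027,.096),t(431,152))]
H=[("side",-1,sd(245,112)),("side",1,sd(455,25)),("top",-1,t(100,220)),("top",1,t(350,425))]
def res(p):
    Tu=unitT(*p[:3]);Tb=bayT(*p[:4]);r=[]
    for n,P,uv in U:r.append(proj(n,Tu[:3,:3]@P+Tu[:3,3])[0]-uv)
    for n,P,uv in B:r.append(proj(n,Tb[:3,:3]@P+Tb[:3,3])[0]-uv)
    c,s=np.cos(p[4]),np.sin(p[4])
    for n,k,uv in H:
        P=np.array([.0695,.085*k,.04])+.14*np.array([-c,0,s])+.01*np.array([s,0,c]);r.append(proj(n,Tb[:3,:3]@P+Tb[:3,3])[0]-uv)
    return np.array(r).ravel()
f=least_squares(res,[.42,.03,2.4,.02,1.6],loss="soft_l1")
print(f.x.round(4));print(res(f.x).reshape(-1,2).round(1).tolist())
Tb=bayT(*f.x[:4]);np.save("bay.npy",Tb);print(Tb.round(4))
k=lambda u,v:((u-560+.5)/4-.5+390,(v+.5)/4-.5+200)
c=ray_z("top",[k(641,82),k(698,82),k(702,205),k(643,205)],.032);print(c.round(4),c.mean(0),np.linalg.norm(c[1]-c[0]),np.linalg.norm(c[2]-c[1]))
E
python3 fit.py
```

```text
[0.518  0.0534 2.449  0.0078 1.8133]
[[-0.8, -1.3], [2.7, 1.0], [0.1, 0.4], [-1.9, 0.1], [1.2, -3.6], [-0.5, -1.3], [0.3, 0.4], [0.4, -0.7], [0.4, -0.8], [-2.1, 0.4], [-1.8, 1.7], [0.5, -3.3], [3.3, -2.1], [0.1, -0.3], [-0.3, -0.6], [-0.4, 0.4], [-0.8, -1.0]]
[[-0.6975 -0.6385  0.3252  0.4996]
 [ 0.5787 -0.7696 -0.2699  0.0688]
 [ 0.4226  0.      0.9063  0.0817]
 [ 0.      0.      0.      1.    ]]
[[ 0.5141 -0.2146  0.032 ]
 [ 0.5133 -0.2531  0.032 ]
 [ 0.4306 -0.2527  0.032 ]
 [ 0.4314 -0.2131  0.032 ]] [ 0.47233814 -0.23335746  0.032     ] 0.03842818976450349 0.08270464912726454
```

```bash
cat >> fit.py <<'E'
def lines(p):
    Tu=unitT(*p[:3]);Tb=bayT(*p[:4]);L=[]
    w=lambda T,P:np.array(P)@T[:3,:3].T+T[:3,3]
    q=lambda T,x0,x1,y0,y1,z:w(T,[(x0,y0,z),(x1,y0,z),(x1,y1,z),(x0,y1,z),(x0,y0,z)])
    a=.1065
    L+=[q(Tu,-a,a,-.12,.12,0),w(Tu,[(-a,-.12,.065),(a,-.12,.164),(a,.12,.164),(-a,.12,.065),(-a,-.12,.065)])]
    L+=[q(Tb,-.0575,.0575,-.075,.075,z) for z in(0,.04)]
    L+=[q(Tb,-.1065,-.0945,-.027,.027,z) for z in(.056,.096)]
    an=np.linspace(0,6.3,30);L.append(w(Tb,np.c_[-.1005+.023*np.cos(an),.023*np.sin(an),0*an+.055]))
    return L
def overlay(p,fn):
    o=np.zeros((560,800,3),np.uint8)
    for n,(x,y,W,Hh),ox in(("top",(235,155,140,135),0),("side",(255,135,80,140),480)):
        f=4 if n=="side" else 24/7
        f=4 if n=="side" else 480/140
        im=cv2.imread(f"pics/{n}0.png")[y:y+Hh,x:x+W];im=cv2.resize(cv2.convertScaleAbs(im,alpha=1.4 if n=="top" else 1),None,fx=f,fy=f,interpolation=cv2.INTER_CUBIC)
        for l in lines(p):
            u=((proj(n,l)-[x,y]+.5)*f-.5)
            cv2.polylines(im,[(u*8).astype(np.int32)],False,(255,0,255),1,cv2.LINE_AA,3)
        o[:im.shape[0],ox:ox+im.shape[1]]=im
    cv2.imwrite(fn,o)
overlay(f.x,"pics/ov1.png")
E
python3 fit.py>/dev/null
```

```text
(no output)
```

View pics/ov1.png

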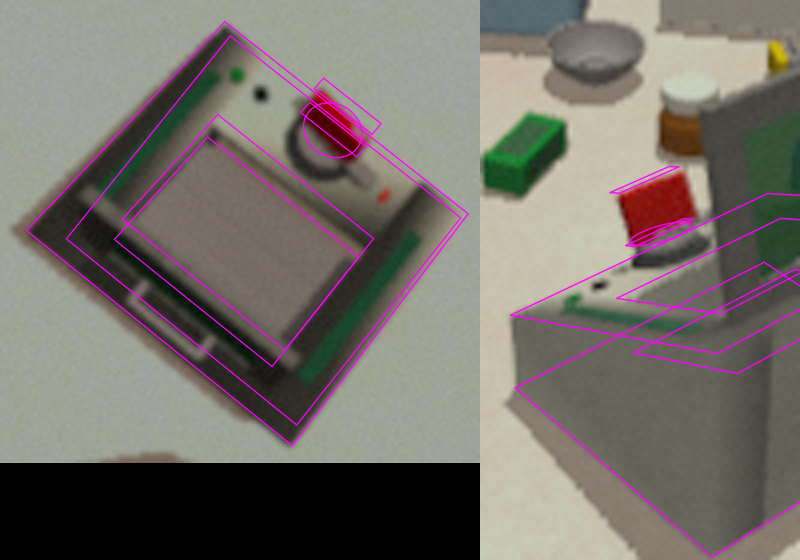

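The overlay shows the unit outline matching, but the latch and bay predictions sit up to 15 mm too far forward. I'll triangulate the points seen in both views directly.

```bash
cat > tri.py <<'E'
from h import *
t=lambda u,v:((u+.5)/4-.5+235,(v+.5)/4-.5+155)
sd=lambda u,v:((u+.5)/4-.5+250,(v+.5)/4-.5+135)
def tri(a,b):
    f=least_squares(lambda P:np.r_[proj("top",P)[0]-a,proj("side",P)[0]-b],[.5,.05,.1]);return f.x,f.fun
N=["front-left","rear-right","wing-","wing+","hatch-","hatch+","greenled","blackknob"]
TP=[t(265,30),t(340,518),t(375,104),t(431,152),t(100,220),t(350,425),t(276,88),t(304,110)]
SP=[sd(52,320),sd(532,208),sd(160,195),sd(222,173),sd(245,112),sd(455,25),sd(112,300),sd(140,286)]
Tb=np.load("bay.npy")
for n,a,b in zip(N,TP,SP):
    P,r=tri(a,b);print(n,P.round(4),r.round(1),"bay",(Tb[:3,:3].T@(P-Tb[:3,3])).round(4))
E
python3 tri.py
```

```text
front-left [0.675  0.0763 0.0594] [-0.1 -0.3  0.3  0.1] bay [-0.1274 -0.1178  0.0348]
rear-right [0.3602 0.0294 0.1617] [-0.  -0.   0.1  0. ] bay [0.1082 0.1193 0.0378]
wing- [0.6142 0.0035 0.1233] [-0.  -0.1  0.1  0. ] bay [-0.1001 -0.023   0.0926]
wing+ [ 0.5801 -0.0314  0.1244] [ 0.1  1.  -1.2 -0.2] bay [-0.096   0.0257  0.0919]
hatch- [0.5322 0.152  0.2854] [ 0.   0.2 -0.2 -0. ] bay [ 0.1115 -0.0849  0.1728]
hatch+ [0.4214 0.0201 0.2842] [-0.  -0.2  0.3  0. ] bay [0.112  0.0873 0.1712]
greenled [0.6335 0.0686 0.0768] [-0.1 -0.4  0.5  0.1] bay [-0.0956 -0.0854  0.0391]
blackknob [0.6181 0.0503 0.0775] [-0.1 -0.4  0.4  0.1] bay [-0.0952 -0.0615  0.0398]
```

```bash
cat >> h.py <<'E'
BAY=bayT(.518,.0534,2.449,.014)   # s nudged between floor and latch evidence
def goal(pos,X,Z):
    """total shift (cm) and turn (6 deg units) in tool axes from the present pose"""
    o=ctrl.get_obs();q=o["eef_rot"];Rc=R.from_quat([q[1],q[2],q[3],q[0]])
    X=np.array(X,float);Z=np.array(Z,float);Rt=R.from_matrix(np.c_[X,np.cross(Z,X),Z])
    print("xyz",(Rc.inv().apply(np.array(pos)-o["eef_pos"])*100).round(2),"dr",((Rc.inv()*Rt).as_rotvec(degrees=True)/6).round(2),"t",round(o["time_s"],2))
def bgoal(p,Xi,dz=0):   # bay-frame point, tool x = Xi in bay axes, tool z = -bay z
    goal(BAY[:3,:3]@np.array(p)+BAY[:3,3]+[0,0,dz],BAY[:3,:3]@np.array(Xi),-BAY[:3,2])
E
python3 -c "
from h import *
goal([.472,-.233,.10],[1,0,0],[0,0,-1]);print(BAY.round(4))"
```

```text
xyz [ 36.07 -19.11  14.99] dr [-0.01 -0.    3.41] t 0.1
[[-0.6975 -0.6385  0.3252  0.4952]
 [ 0.5787 -0.7696 -0.2699  0.0723]
 [ 0.4226  0.      0.9063  0.0843]
 [ 0.      0.      0.      1.    ]]
```

Request:
{"op": "send_rows", "data": {"dr": [[0,0,0.5],[0,0,1],[0,0,1.5],[0,0,2],[0,0,2.5],[0,0,3],[0,0,3.4],[0,0,3.4]], "xyz": [[5,-2.5,0],[10,-5,0],[15,-8,0],[20,-11,1],[26,-14,4],[31,-17,8],[36,-19.1,12],[36,-19.1,14]], "jaw": [100,100,100,100,100,100,100,100]}}

```text
time_s: 1.1
eef_pos: [0.4726, -0.2316, 0.1089]
eef_rot: [-0.0, 1.0, 0.002, -0.0]
wrist_force: [-0.3, 0.2, -0.2]
opening: 0.996
grasp_force: 0.0
```

```bash
python3 -c "
from h import *
print(ctrl.get_obs()['eef_pos'])
goal([.472,-.233,.026],[1,0,0],[0,0,-1])
im=ctrl.camera('top')[:,:,::-1];sd=ctrl.camera('side')[:,:,::-1]
a=cv2.resize(im[170:290,370:470],None,fx=4,fy=4,interpolation=cv2.INTER_CUBIC)
b=cv2.resize(sd[90:210,290:390],None,fx=4,fy=4,interpolation=cv2.INTER_CUBIC)
cv2.imwrite('pics/p1.png',np.hstack([a,b]))"
```

```text
[ 0.47259326 -0.23156499  0.1088604 ]
xyz [-0.06  0.15  8.29] dr [-0.01  0.    0.03] t 1.1
```

View pics/p1.png

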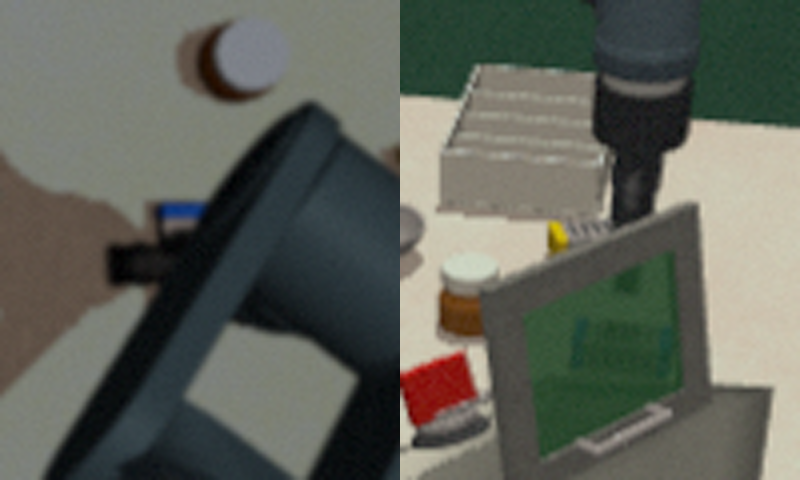

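The gripper stands over the blue cassette: its end shows at (185,210) in the left half, and the fingers straddle its middle. I'll descend and grip.

Request:
{"op": "send_rows", "data": {"dr": [[0,0,0],[0,0,0],[0,0,0],[0,0,0],[0,0,0],[0,0,0],[0,0,0],[0,0,0]], "xyz": [[0,0.1,3],[0,0.15,6],[0,0.15,7.5],[0,0.15,8.3],[0,0.15,8.3],[0,0.15,8.3],[0,0.15,8.3],[0,0.15,8.3]], "jaw": [100,100,100,100,100,0,0,0]}}

```text
time_s: 2.2
eef_pos: [0.4721, -0.2359, 0.0282]
eef_rot: [0.0, 1.0, 0.0, 0.001]
wrist_force: [0.4, -0.9, -2.1]
opening: 0.458
grasp_force: 61.1
```

Request:
{"op": "send_rows", "data": {"dr": [[0,0,0],[0,0,0],[0,0,0],[0,0,0],[0,0,0],[0,0,0],[0,0,0],[0,0,0]], "xyz": [[0,0,0],[0,0,0],[0,0,0],[0,0,-2],[0,0,-6],[0,0,-12],[0,0,-18],[0,0,-22]], "jaw": [0,0,0,0,0,0,0,0]}}

```text
time_s: 3.2
eef_pos: [0.4718, -0.2358, 0.2502]
eef_rot: [0.001, 1.0, 0.0, 0.001]
wrist_force: [0.5, -0.7, -3.0]
opening: 0.453
grasp_force: 61.2
```

```bash
python3 -c "
from h import *
o=ctrl.get_obs();print(o['eef_pos'],o['opening'],o['grasp_force'])
bgoal([0,0,.16],[-1,0,0]);bgoal([0,0,.03],[-1,0,0]);print(BAY[:3,:3]@[0,0,.14]+BAY[:3,3])"
```

```text
[ 0.47183881 -0.23579194  0.25023293] 0.4530089099844453 61.21473670005798
xyz [  7.56 -26.49   2.06] dr [ 1.45 -4.02  6.51] t 3.2
xyz [  3.31 -30.02  13.82] dr [ 1.45 -4.02  6.51] t 3.2
[0.54075957 0.03451629 0.2112092 ]
```

Request:
{"op": "send_rows", "data": {"dr": [[0.2,-0.5,0.8],[0.4,-1,1.6],[0.6,-1.5,2.4],[0.7,-2,3.3],[0.9,-2.5,4.1],[1.1,-3,4.9],[1.3,-3.5,5.7],[1.45,-4.02,6.51]], "xyz": [[2,-2,0],[4,-5,0],[6,-9,0],[7.5,-13,0],[8,-17,0],[8,-21,0.5],[7.6,-24.5,1.5],[7.56,-26.5,2]], "jaw": [0,0,0,0,0,0,0,0]}}

```text
time_s: 4.2
eef_pos: [0.5461, 0.0314, 0.2263]
eef_rot: [-0.074, 0.918, -0.332, -0.206]
wrist_force: [0.2, -0.3, -2.1]
opening: 0.453
grasp_force: 61.1
```

```bash
python3 -c "
from h import *
o=ctrl.get_obs();print(o['eef_pos'],o['q'],o['wrist_force'])
bgoal([0,0,.06],[-1,0,0]);bgoal([0,0,.028],[-1,0,0])
im=ctrl.camera('top')[:,:,::-1];sd=ctrl.camera('side')[:,:,::-1]
a=cv2.resize(im[140:290,230:370],None,fx=3,fy=3,interpolation=cv2.INTER_CUBIC)
b=cv2.resize(sd[110:260,260:380],None,fx=3,fy=3,interpolation=cv2.INTER_CUBIC)
cv2.imwrite('pics/p2.png',np.hstack([cv2.convertScaleAbs(a,alpha=1.5),b]))"
```

```text
[0.54606553 0.0314286  0.22627008] [-0.26074288  0.38438925  1.46197038  0.18032105  1.69946264  1.99014025] [ 0.22614419 -0.33786583 -2.094714  ]
xyz [0.14 0.09 9.62] dr [ 0.01  0.05 -0.01] t 4.2
xyz [ 0.16  0.08 12.82] dr [ 0.01  0.05 -0.01] t 4.2
```

View pics/p2.png

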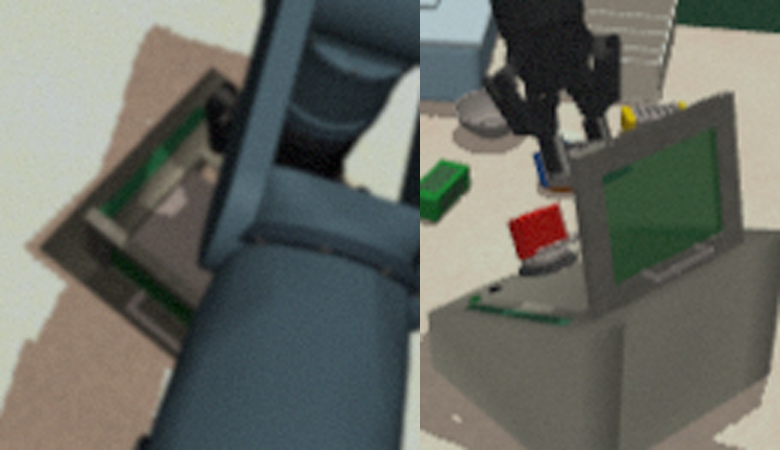

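Request:
{"op": "send_rows", "data": {"dr": [[0,0.05,0],[0,0.05,0],[0,0.05,0],[0,0.05,0],[0,0.05,0],[0,0.05,0],[0,0.05,0],[0,0.05,0]], "xyz": [[0.1,0.1,2],[0.1,0.1,4],[0.1,0.1,6],[0.1,0.1,8],[0.1,0.1,9.5],[0.1,0.1,10.5],[0.1,0.1,11.2],[0.1,0.1,11.4]], "jaw": [0,0,0,0,0,0,0,0]}}

```text
time_s: 5.3
eef_pos: [0.5096, 0.059, 0.1236]
eef_rot: [-0.073, 0.919, -0.331, -0.202]
wrist_force: [-1.1, -0.3, -1.2]
opening: 0.457
grasp_force: 61.2
```

Request:
{"op": "send_rows", "data": {"dr": [[0,0,0],[0,0,0],[0,0,0],[0,0,0],[0,0,0],[0,0,0],[0,0,0],[0,0,0]], "xyz": [[0,0,0.2],[0,0,0.4],[0,0,0.6],[0,0,0.8],[0,0,1.0],[0,0,1.1],[0,0,1.2],[0,0,1.2]], "jaw": [0,0,0,0,0,0,0,0]}}

```text
time_s: 6.3
eef_pos: [0.5057, 0.0622, 0.1127]
eef_rot: [-0.073, 0.919, -0.331, -0.202]
wrist_force: [-0.2, 0.4, -1.9]
opening: 0.454
grasp_force: 61.2
```

```bash
python3 -c "
from h import *
o=ctrl.get_obs();p=o['eef_pos'];print(p,o['wrist_force'],o['torque'],BAY[:3,:3].T@(p-BAY[:3,3]))"
```

```text
[0.5057346  0.0622459  0.11273431] [-0.224035    0.39937203 -1.85302364] [-0.23706785 -0.26025503 -0.01801895] [-0.00114041  0.00102413  0.03187676]
```

Request:
{"op": "send_rows", "data": {"dr": [[0,0,0],[0,0,0],[0,0,0],[0,0,0],[0,0,0],[0,0,0],[0,0,0],[0,0,0]], "xyz": [[0,0,0.1],[0,0,0.2],[0,0,0.3],[0,0,0.4],[0,0,0.4],[0,0,0.5],[0,0,0.5],[0,0,0.5]], "jaw": [0,0,0,0,0,0,0,0]}}

```text
time_s: 7.3
eef_pos: [0.5044, 0.0634, 0.1088]
eef_rot: [-0.073, 0.919, -0.331, -0.202]
wrist_force: [-1.7, -1.7, 5.0]
opening: 0.454
grasp_force: 62.0
```

Request:
{"op": "send_rows", "data": {"dr": [[0,0,0],[0,0,0],[0,0,0],[0,0,0],[0,0,0],[0,0,0],[0,0,0],[0,0,0]], "xyz": [[0,0,0.1],[0,0,0.1],[0,0,0.1],[0,0,0.1],[0,0,0.1],[0,0,0],[0,0,0],[0,0,0]], "jaw": [0,50,55,60,70,80,90,90]}}

```text
time_s: 8.3
eef_pos: [0.5042, 0.0636, 0.1083]
eef_rot: [-0.073, 0.919, -0.331, -0.202]
wrist_force: [0.4, -0.5, -1.3]
opening: 0.899
grasp_force: 0.0
```

Request:
{"op": "send_rows", "data": {"dr": [[0,0,0],[0,0,0],[0,0,0],[0,0,0],[0,0,0],[0,0,0],[0,0,0],[0,0,0]], "xyz": [[0,0,0],[0,0,-1],[0,0,-3],[0,0,-6],[0,0,-10],[0,0,-15],[0,0,-20],[0,0,-25]], "jaw": [90,90,90,90,90,90,50,0]}}

```text
time_s: 9.3
eef_pos: [0.5854, -0.004, 0.3375]
eef_rot: [-0.073, 0.919, -0.331, -0.202]
wrist_force: [1.2, -1.0, 0.7]
opening: 0.491
grasp_force: 0.0
```

```bash
python3 -c "
from h import *
o=ctrl.get_obs();p=o['eef_pos'];print(p,o['wrist_force'])
im=ctrl.camera('top')[:,:,::-1];sd=ctrl.camera('side')[:,:,::-1]
cv2.imwrite('pics/t3.png',im);cv2.imwrite('pics/s3.png',sd)
a=cv2.resize(im[150:290,235:375],None,fx=3,fy=3,interpolation=cv2.INTER_CUBIC)
b=cv2.resize(sd[120:260,260:380],None,fx=3,fy=3,interpolation=cv2.INTER_CUBIC)
cv2.imwrite('pics/p3.png',np.hstack([cv2.convertScaleAbs(a,alpha=1.5),b]))"
```

```text
[ 0.58542029 -0.00399152  0.33745576] [ 1.19597731 -0.99726391  0.74313311]
```

View pics/p3.png

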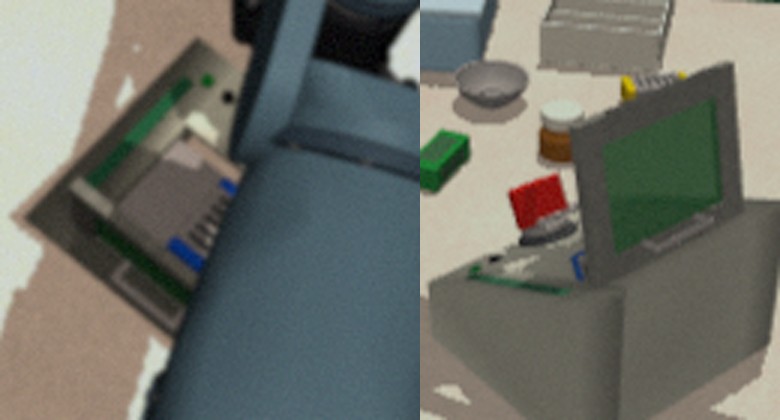

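The cassette lies in the bay, with its blue ends visible at (232,190) and (185,255) in the left half. The hatch is still open. Next I go behind the hatch.

```bash
python3 -c "
from h import *
p=ctrl.get_obs()['eef_pos'];print((BAY[:3,:3].T@(p-BAY[:3,3])).round(4))
bgoal([.135,0,.27],[-1,0,0]);bgoal([.135,0,.169],[-1,0,0])
w0=np.array([.135,.169])
for th in np.r_[1.8:.01:-.1,0]:
    c,s=np.cos(th),np.sin(th)
    x,z=(.0695-.14*c+.01*s,.15) if th>1.571 else (.0695-.11*c+.01*s,.04+.11*s+.01*c)
    d=np.array([x+.011,z+.019])-w0;print(round(th,2),(-d*100).round(2))"
```

```text
[-0.0009  0.0006  0.2843]
xyz [-13.61  -0.06   1.25] dr [-0.04 -0.13  0.01] t 9.4
xyz [-13.74  -0.02  11.35] dr [-0.04 -0.13  0.01] t 9.4
1.8 [1.3 0. ]
1.7 [2.65 0.  ]
1.6 [4.04 0.  ]
1.5 [ 5.23 -0.04]
1.4 [ 6.33 -0.01]
1.3 [7.43 0.13]
1.2 [8.5  0.39]
1.1 [9.55 0.74]
1.0 [10.55  1.2 ]
0.9 [11.5   1.76]
0.8 [12.4   2.41]
0.7 [13.22  3.15]
0.6 [13.96  3.96]
0.5 [14.62  4.85]
0.4 [15.19  5.8 ]
0.3 [15.66  6.79]
0.2 [16.03  7.83]
0.1 [16.3   8.91]
0.0 [16.45 10.  ]
```

Request:
{"op": "send_rows", "data": {"dr": [[0,-0.1,0],[0,-0.1,0],[0,-0.1,0],[0,-0.1,0],[0,-0.1,0],[0,-0.1,0],[0,-0.1,0],[0,-0.1,0]], "xyz": [[-3,0,0],[-7,0,0],[-11,0,0],[-13.7,0,0.5],[-13.7,0,3],[-13.7,0,6],[-13.7,0,9],[-13.7,0,11.3]], "jaw": [0,0,0,0,0,0,0,0]}}

```text
time_s: 10.4
eef_pos: [0.4516, 0.1067, 0.2889]
eef_rot: [-0.074, 0.918, -0.331, -0.208]
wrist_force: [0.3, -0.1, 0.3]
opening: 0.003
grasp_force: 0.0
```

```bash
python3 -c "
from h import *
o=ctrl.get_obs();p=o['eef_pos'];print((BAY[:3,:3].T@(p-BAY[:3,3])).round(4),o['wrist_force'],o['opening'],o['q'].round(2))
bgoal([.135,0,.169],[-1,0,0])"
```

```text
[0.1367 0.0014 0.1619] [ 0.25931185 -0.09351972  0.26901069] 0.003184689340840599 [-0.17  0.12  1.66  0.22  1.75  2.09]
xyz [ 0.17 -0.14 -0.71] dr [0.01 0.08 0.  ] t 10.4
```

Request:
{"op": "send_rows", "data": {"dr": [[0,0,0],[0,0,0],[0,0,0],[0,0,0],[0,0,0],[0,0,0],[0,0,0],[0,0,0]], "xyz": [[1,0,-0.4],[2,0,-0.4],[3,0,-0.4],[4.2,0,-0.4],[5.4,0,-0.4],[6.5,0,-0.4],[7.6,0,-0.2],[8.7,0,0]], "jaw": [0,0,0,0,0,0,0,0]}}

```text
time_s: 11.4
eef_pos: [0.5135, 0.0558, 0.2521]
eef_rot: [-0.075, 0.918, -0.331, -0.207]
wrist_force: [-1.7, 1.7, 1.3]
opening: 0.002
grasp_force: 0.9
```

```bash
python3 -c "
from h import *
o=ctrl.get_obs();p=o['eef_pos'];print((BAY[:3,:3].T@(p-BAY[:3,3])).round(4),o['wrist_force'])
bgoal([.135,0,.169],[-1,0,0])
sd=ctrl.camera('side')[:,:,::-1]
cv2.imwrite('pics/p4.png',cv2.resize(sd[60:260,240:400],None,fx=2.5,fy=2.5,interpolation=cv2.INTER_CUBIC))"
```

```text
[0.0486 0.0011 0.1624] [-1.67960006  1.67977407  1.29145473]
xyz [-8.65 -0.11 -0.59] dr [0.01 0.08 0.  ] t 11.4
```

View pics/p4.png

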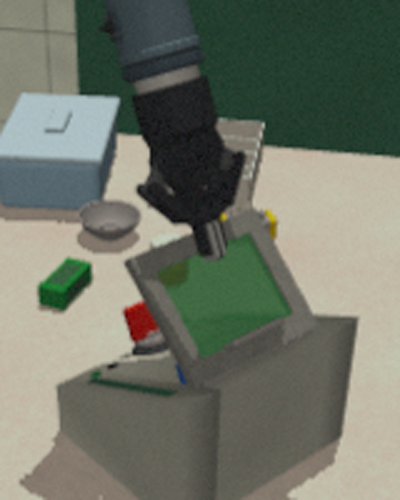

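The hatch is closing under the fingertips, at (205,240) in the crop. I'll continue along the arc.

Request:
{"op": "send_rows", "data": {"dr": [[0,0,0],[0,0,0],[0,0,0],[0,0,0],[0,0,0],[0,0,0],[0,0,0],[0,0,0]], "xyz": [[1,0,0.2],[1.9,0,0.6],[2.85,0,1.2],[3.7,0,1.8],[4.5,0,2.5],[5.3,0,3.4],[6,0,4.3],[6.5,0,5.2]], "jaw": [0,0,0,0,0,0,0,0]}}

```text
time_s: 12.45
eef_pos: [0.5413, 0.0328, 0.177]
eef_rot: [-0.075, 0.918, -0.331, -0.207]
wrist_force: [1.3, -1.6, 2.3]
opening: 0.0
grasp_force: 0.8
```

Request:
{"op": "send_rows", "data": {"dr": [[0,0,0],[0,0,0],[0,0,0],[0,0,0],[0,0,0],[0,0,0],[0,0,0],[0,0,0]], "xyz": [[0.2,0,0.5],[0.5,0,1],[0.7,0,1.5],[0.9,0,2],[1,0,2.5],[1.1,0,3],[1.15,0,3.3],[1.15,0,3.5]], "jaw": [0,0,0,0,0,0,0,0]}}

```text
time_s: 13.45
eef_pos: [0.5377, 0.0357, 0.1412]
eef_rot: [-0.075, 0.918, -0.331, -0.207]
wrist_force: [1.8, -0.7, 0.2]
opening: 0.001
grasp_force: 0.6
```

```bash
python3 -c "
from h import *
o=ctrl.get_obs();p=o['eef_pos'];print((BAY[:3,:3].T@(p-BAY[:3,3])).round(4),o['wrist_force'])"
```

```text
[-0.0268  0.001   0.0752] [ 1.83238029 -0.73357444  0.1763397 ]
```

Request:
{"op": "send_rows", "data": {"dr": [[0,0,0],[0,0,0],[0,0,0],[0,0,0],[0,0,0],[0,0,0],[0,0,0],[0,0,0]], "xyz": [[0,0,0.1],[0,0,0.2],[0,0,0.3],[0,0,0.4],[0,0,0.5],[0,0,0.6],[0,0,0.6],[0,0,0.6]], "jaw": [0,0,0,0,0,0,0,0]}}

```text
time_s: 14.45
eef_pos: [0.5354, 0.0376, 0.1358]
eef_rot: [-0.075, 0.918, -0.331, -0.207]
wrist_force: [-0.1, -1.0, 0.6]
opening: -0.007
grasp_force: 0.2
```

Request:
{"op": "send_rows", "data": {"dr": [[0,0,0],[0,0,0],[0,0,0],[0,0,0],[0,0,0],[0,0,0],[0,0,0],[0,0,0]], "xyz": [[0,0,0.05],[0,0,0.1],[0,0,0.15],[0,0,0.2],[0,0,0.25],[0,0,0.3],[0,0,0.3],[0,0,0.3]], "jaw": [0,0,0,0,0,0,0,0]}}

```text
time_s: 15.45
eef_pos: [0.5353, 0.0378, 0.1351]
eef_rot: [-0.075, 0.918, -0.331, -0.206]
wrist_force: [-0.7, -2.1, 11.8]
opening: -0.002
grasp_force: 5.6
```

```bash
python3 -c "
from h import *
o=ctrl.get_obs();p=o['eef_pos'];print((BAY[:3,:3].T@(p-BAY[:3,3])).round(4),o['wrist_force'])"
```

```text
[-0.0265  0.001   0.0683] [-0.74815766 -2.08350394 11.83687507]
```

The hatch stopped at 12 N, at the modelled shut height. I'll lift off and go over to the latch.

Request:
{"op": "send_rows", "data": {"dr": [[0,0,0],[0,0,0],[0,0,0],[0,0,-1.5],[0,0,-3],[0,0,-4.5],[0,0,-6],[0,0,-7.5]], "xyz": [[0,0,-0.5],[0,0,-3],[0,0,-6],[1,0,-9],[2.5,0,-11],[4,0,-11],[6,0,-11],[7.2,0,-11]], "jaw": [0,0,0,50,100,100,100,100]}}

```text
time_s: 16.45
eef_pos: [0.6212, -0.0337, 0.2005]
eef_rot: [-0.149, 0.974, 0.048, -0.163]
wrist_force: [-0.3, 0.5, 0.2]
opening: 0.999
grasp_force: 0.0
```

Request:
{"op": "send_rows", "data": {"dr": [[0,0,-1.5],[0,0,-3],[0,0,-4.5],[0,0,-6],[0,0,-7.5],[0,0,-7.5],[0,0,-7.5],[0,0,-7.5]], "xyz": [[0,0,0],[0,0,0],[0,0,0],[0,0,0],[0,0,0],[0,0,0],[0,0,0],[0,0,0]], "jaw": [100,100,100,100,100,100,100,100]}}

```text
time_s: 17.45
eef_pos: [0.621, -0.0333, 0.2015]
eef_rot: [-0.199, 0.883, 0.414, -0.094]
wrist_force: [-0.3, -0.1, -0.8]
opening: 1.0
grasp_force: 0.0
```

```bash
python3 -c "
from h import *
o=ctrl.get_obs();p=o['eef_pos'];print((BAY[:3,:3].T@(p-BAY[:3,3])).round(4),o['wrist_force'],o['q'].round(2))
bgoal([-.099,.001,.083],[0,-1,0])
im=ctrl.camera('top')[:,:,::-1];sd=ctrl.camera('side')[:,:,::-1]
a=cv2.resize(im[150:290,235:375],None,fx=3,fy=3,interpolation=cv2.INTER_CUBIC)
b=cv2.resize(sd[120:260,250:370],None,fx=3,fy=3,interpolation=cv2.INTER_CUBIC)
cv2.imwrite('pics/p5.png',np.hstack([cv2.convertScaleAbs(a,alpha=1.5),b]))"
```

```text
[-0.0994  0.001   0.1756] [-0.3433964  -0.13675387 -0.79563695] [-0.32  0.58  1.23  0.16  1.74  0.37]
xyz [0.   0.04 9.26] dr [-0.08  0.   -0.01] t 17.45
```

View pics/p5.png

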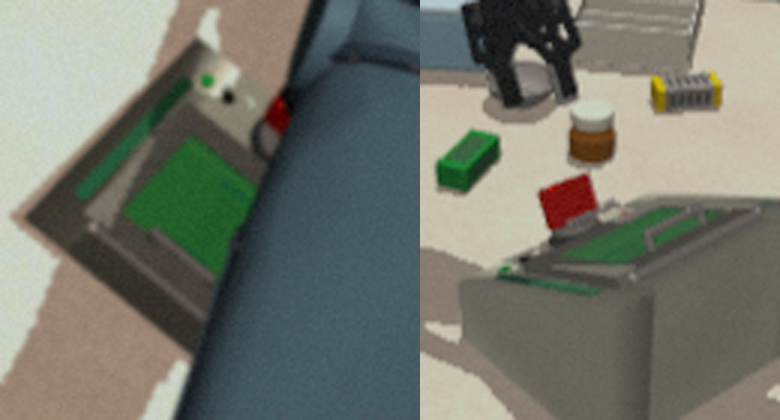

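The hatch is flat shut, and the open jaws stand over the red wing, at (567,200) in the crop. I'll descend and grip.

Request:
{"op": "send_rows", "data": {"dr": [[0,0,0],[0,0,0],[0,0,0],[0,0,0],[0,0,0],[0,0,0],[0,0,0],[0,0,0]], "xyz": [[0,0,1.5],[0,0,3],[0,0,4.5],[0,0,6],[0,0,7.5],[0,0,8.5],[0,0,9.1],[0,0,9.2]], "jaw": [100,100,100,100,100,100,100,100]}}

```text
time_s: 18.55
eef_pos: [0.5906, -0.0081, 0.1183]
eef_rot: [-0.199, 0.883, 0.415, -0.094]
wrist_force: [-0.3, 0.2, 0.4]
opening: 1.001
grasp_force: 0.0
```

Request:
{"op": "send_rows", "data": {"dr": [[0,0,0],[0,0,0],[0,0,0],[0,0,0],[0,0,0],[0,0,0],[0,0,0],[0,0,0]], "xyz": [[0,0,0],[0,0,0],[0,0,0],[0,0,0],[0,0,0],[0,0,0],[0,0,0],[0,0,0]], "jaw": [70,55,45,35,30,25,20,20]}}

```text
time_s: 19.55
eef_pos: [0.5907, -0.0081, 0.1185]
eef_rot: [-0.199, 0.883, 0.415, -0.094]
wrist_force: [-0.1, -0.4, -0.1]
opening: 0.201
grasp_force: 0.0
```

```bash
python3 -c "
from h import *
o=ctrl.get_obs();p=o['eef_pos'];print((BAY[:3,:3].T@(p-BAY[:3,3])).round(4),o['wrist_force'],o['torque'],o['opening'],o['grasp_force'])"
```

```text
[-0.0986  0.001   0.0837] [-0.14452681 -0.40500211 -0.05597451] [-0.11181845 -0.17406324  0.01866518] 0.2007908247898635 0.042031528755615
```

Request:
{"op": "send_rows", "data": {"dr": [[0,0,0],[0,0,0],[0,0,0],[0,0,0],[0,0,0],[0,0,0],[0,0,0],[0,0,0]], "xyz": [[0,0,0],[0,0,0],[0,0,0],[0,0,0],[0,0,0],[0,0,0],[0,0,0],[0,0,0]], "jaw": [15,10,5,0,0,0,0,0]}}

```text
time_s: 20.55
eef_pos: [0.5905, -0.0081, 0.1187]
eef_rot: [-0.199, 0.883, 0.415, -0.094]
wrist_force: [-3.1, 0.4, 4.1]
opening: 0.126
grasp_force: 59.7
```

```bash
python3 -c "
from h import *
o=ctrl.get_obs();p=o['eef_pos'];print((BAY[:3,:3].T@(p-BAY[:3,3])).round(4),o['wrist_force'],o['torque'],o['opening'],o['grasp_force'])"
```

```text
[-0.0985  0.001   0.0838] [-3.14247437  0.3650396   4.08436228] [0.12288389 0.45441105 0.06807665] 0.12584747660563209 59.72819745540619
```

Request:
{"op": "send_rows", "data": {"dr": [[0,0,1],[0,0,2],[0,0,3],[0,0,4],[0,0,5],[0,0,6],[0,0,7],[0,0,7.5]], "xyz": [[0,0,0],[0,0,0],[0,0,0],[0,0,0],[0,0,0],[0,0,0],[0,0,0],[0,0,0]], "jaw": [0,0,0,0,0,0,0,0]}}

```text
time_s: 21.55
eef_pos: [0.5905, -0.0079, 0.1187]
eef_rot: [-0.148, 0.974, 0.044, -0.163]
wrist_force: [-3.1, 1.9, 5.4]
opening: 0.129
grasp_force: 59.6
```

Request:
{"op": "send_rows", "data": {"dr": [[0,0,1],[0,0,2],[0,0,3],[0,0,4],[0,0,5],[0,0,6],[0,0,7],[0,0,7.6]], "xyz": [[0,0,0],[0,0,0],[0,0,0],[0,0,0],[0,0,0],[0,0,0],[0,0,0],[0,0,0]], "jaw": [0,0,0,0,0,0,0,0]}}

```text
time_s: 22.55
eef_pos: [0.5898, -0.007, 0.1166]
eef_rot: [-0.074, 0.915, -0.337, -0.209]
wrist_force: [-2.3, 3.6, -4.0]
opening: 0.129
grasp_force: 58.4
```

```bash
python3 -c "
from h import *
o=ctrl.get_obs();p=o['eef_pos'];print((BAY[:3,:3].T@(p-BAY[:3,3])).round(4),o['wrist_force'],o['torque'],o['opening'],o['grasp_force'],o['q'].round(2))
bgoal([-.0985,.001,.0838],[-1,0,0])"
```

```text
[-0.0982  0.0006  0.0814] [-2.27605615  3.63890721 -3.98466315] [ 0.29718276 -0.26547019 -0.14843774] 0.12865417778664695 58.37422728538513 [-0.3   0.61  1.38  0.17  1.57  1.94]
xyz [ 0.03  0.04 -0.24] dr [ 0.    0.1  -0.12] t 22.55
```

Request:
{"op": "send_rows", "data": {"dr": [[0,0,0],[0,0,0],[0,0,0],[0,0,0],[0,0,0],[0,0,0],[0,0,0],[0,0,0]], "xyz": [[0,0,0],[0,0,0],[0,0,0],[0,0,0],[0,0,0],[0,0,0],[0,0,0],[0,0,0]], "jaw": [20,30,40,50,60,60,60,60]}}

```text
time_s: 23.55
eef_pos: [0.5907, -0.0081, 0.1185]
eef_rot: [-0.074, 0.916, -0.336, -0.208]
wrist_force: [0.1, -0.1, 0.6]
opening: 0.6
grasp_force: 0.0
```

Request:
{"op": "send_rows", "data": {"dr": [[0,0,0],[0,0,0],[0,0,0],[0,0,0],[0,0,0],[0,0,0],[0,0,0],[0,0,0]], "xyz": [[0,0,0],[0,0,-1],[0,0,-2.5],[0,0,-4],[0,0,-5],[0,0,-5],[0,0,-5],[0,0,-5]], "jaw": [60,60,60,60,60,30,0,0]}}

```text
time_s: 24.55
eef_pos: [0.6067, -0.0216, 0.163]
eef_rot: [-0.074, 0.916, -0.336, -0.208]
wrist_force: [0.5, 0.2, 0.4]
opening: -0.002
grasp_force: 0.0
```

```bash
python3 -c "
from h import *
o=ctrl.get_obs();p=o['eef_pos'];print((BAY[:3,:3].T@(p-BAY[:3,3])).round(4),o['wrist_force'],o['opening'])
import numpy as np
def red(im):
    im=im.astype(int);m=(im[...,0]>100)&(im[...,1]<60)&(im[...,2]<70);m[:, :280]=0;m[:,340:]=0;y,x=np.nonzero(m);return x.min(),x.max(),y.min(),y.max(),len(x)
print(red(cv2.imread('pics/s3.png')[:,:,::-1]),red(ctrl.camera('side')))
for k in (.04,.036):
  # wing along bay x at the quarter turn: predicted side-image box, raised / dropped
  q=np.array([(-.1005+a*.027,b*.006,k+c) for a in(-1,1) for b in(-1,1) for c in(.016,.056)])@BAY[:3,:3].T+BAY[:3,3]
  u=proj('side',q);print(k,u.min(0).round(1),u.max(0).round(1))
"
```

```text
[-0.0988  0.0011  0.1329] [0.49886965 0.23944401 0.41285323] -0.0017381166093302
(np.int64(290), np.int64(308), np.int64(179), np.int64(196), 203) (np.int64(293), np.int64(309), np.int64(167), np.int64(193), 119)
0.04 [289.9 178.5] [308. 194.]
0.036 [290.3 179.8] [308.4 195.3]
```

Request:
{"op": "send_rows", "data": {"dr": [[0,0,0],[0,0,0],[0,0,0],[0,0,0],[0,0,0],[0,0,0],[0,0,0],[0,0,0]], "xyz": [[0,0,0.5],[0,0,1],[0,0,1.4],[0,0,1.6],[0,0,1.7],[0,0,1.8],[0,0,1.8],[0,0,1.8]], "jaw": [0,0,0,0,0,0,0,0]}}

```text
time_s: 25.6
eef_pos: [0.6013, -0.017, 0.1475]
eef_rot: [-0.074, 0.916, -0.336, -0.207]
wrist_force: [-0.5, -0.3, -0.4]
opening: -0.0
grasp_force: 0.0
```

Request:
{"op": "send_rows", "data": {"dr": [[0,0,0],[0,0,0],[0,0,0],[0,0,0],[0,0,0],[0,0,0],[0,0,0],[0,0,0]], "xyz": [[0,0,0.05],[0,0,0.1],[0,0,0.15],[0,0,0.2],[0,0,0.25],[0,0,0.3],[0,0,0.3],[0,0,0.3]], "jaw": [0,0,0,0,0,0,0,0]}}

```text
time_s: 26.6
eef_pos: [0.6003, -0.0161, 0.1447]
eef_rot: [-0.074, 0.916, -0.336, -0.208]
wrist_force: [-0.0, -1.7, 0.6]
opening: -0.001
grasp_force: 0.0
```

```bash
python3 -c "
from h import *
o=ctrl.get_obs();p=o['eef_pos'];print((BAY[:3,:3].T@(p-BAY[:3,3])).round(4),o['wrist_force'])"
```

```text
[-0.0989  0.001   0.1128] [-0.02909038 -1.72507889  0.64580344]
```

Request:
{"op": "send_rows", "data": {"dr": [[0,0,0],[0,0,0],[0,0,0],[0,0,0],[0,0,0],[0,0,0],[0,0,0],[0,0,0]], "xyz": [[0,0,0.05],[0,0,0.1],[0,0,0.15],[0,0,0.2],[0,0,0.25],[0,0,0.3],[0,0,0.3],[0,0,0.3]], "jaw": [0,0,0,0,0,0,0,0]}}

```text
time_s: 27.6
eef_pos: [0.5996, -0.0155, 0.1426]
eef_rot: [-0.074, 0.916, -0.336, -0.207]
wrist_force: [0.4, -1.7, 4.9]
opening: 0.0
grasp_force: 2.8
```

```bash
python3 -c "
from h import *
o=ctrl.get_obs();p=o['eef_pos'];print((BAY[:3,:3].T@(p-BAY[:3,3])).round(4),o['wrist_force'])"
```

```text
[-0.099   0.0009  0.1105] [ 0.40370418 -1.73173452  4.85280737]
```

Contact came at a tip height of 91.5 mm, against 92 mm if dropped and 96 mm if raised, so the latch is in its notch. I'll retreat and hand in.

Request:
{"op": "send_rows", "data": {"dr": [[0,0,0],[0,0,0],[0,0,0],[0,0,0],[0,0,0],[0,0,0],[0,0,0],[0,0,0]], "xyz": [[0,0,-1],[0,0,-3],[0,0,-6],[0,0,-9],[0,0,-11],[0,0,-12],[0,0,-12],[0,0,-12]], "jaw": [0,0,0,0,0,0,0,0]}}

```text
time_s: 28.6
eef_pos: [0.6384, -0.0479, 0.2494]
eef_rot: [-0.074, 0.916, -0.336, -0.208]
wrist_force: [0.2, -0.2, 0.1]
opening: 0.0
grasp_force: 0.0
```

```bash
python3 -c "
from bench import ctrl
print(ctrl.get_obs()['eef_pos'],ctrl.hand_in())"
```

```text
the job is handed in; nothing more can be done
[ 0.63840044 -0.04790352  0.24943125] None
```

The job is handed in at about 29 s: the blue-ended cassette is in the bay, the hatch is shut, and the red latch has been turned a quarter turn and has dropped into its notch by a touch check. The hand-in returned no verdict.

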